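# Load one sample cassette into the slide loader's stacker

## Task

Push the stacker's clear two-panel dust cover right back until its panels stand folded flat against each other, and leave it so. Draw the yellow-tab cassette out of the rack by its tab, lay it flat on the bench and let go, then take it across its long sides and lay it flat on the pile between the stacker's guides, tab in the slot on the robot's side. Nobody knows how high the pile stands: lower the cassette until you feel it rest and only then let go, never dropping it or ramming it down, and leave the other cassettes, the timer and the beakers where they are.

Things in the scene. Friction and masses are not known exactly. Their poses are not given: they have to be found in the camera images.
- cassette_yellow: Flat white and grey sample cassette with a YELLOW tab, loose, about 0.11 to 0.22 kg. Body 110 mm long (x) x 60 mm wide (y) x 22 mm thick (z). Origin: middle of the underside of the 110 mm body; z up; the tab points to its -x. It starts in one of the rack's three lanes, tab towards the robot.
- yellow_tab (a point): Middle of the yellow tab: 69 mm from the cassette's origin along its -x and 16 mm above its underside. The tab sticks out 28 mm from the near end, is 26 mm wide (y) and 12 mm thick, its top flush with the cassette's top.
- cassette_blue_1: Cassette of the same make with a blue tab, in another lane of the rack; leave it. Origin as for the yellow one.
- cassette_blue_2: The other blue-tab cassette in the rack; leave it.
- rack: Fixed aluminium rack on the bench, three open-topped lanes side by side along its y, 68 mm apart, open towards its -x (the robot). Origin on the bench under the middle lane's cassette. Lane floors at z = 20 mm; the 4 mm dividers and end wall reach z = 42 mm, level with the cassettes' tops, so only the tabs, in front of the rack, can be gripped. 2 mm clearance each side in a lane.
- stacker: Fixed white stacker, foot 204 x 152 mm. Origin on the bench under the middle of the pile; +x away from the robot at yaw 0, z up. A cassette belongs with its origin on this z axis, its x along this x, its tab to this -x. On a lift inside lies a pile of blue-tab cassettes; the height of its top is NOT reported: set anew each time, from 80 to 114 mm above the bench. The lift does not give way.
- cover (a joint): Dust cover: angle of its far panel above level, rad. Starts slightly peaked (0.3 to 0.5); 1.54 is the stop, both panels upright and flat against each other. Two clear hinged panels over the bay, each 76 mm long, 128 mm wide. A level push on the near edge towards the stacker's +x folds it up; about 3 to 5 N; it stays where it is left.
- push_bar (a point): Middle of the blue push bar on the near panel's near edge: 8 mm thick, 76 mm long across the stacker's y, 10 mm above the panel's underside, 9 mm from its edge. Its centre stays 151 to 156 mm above the bench during the whole push and at the stop has come to about x = +62 mm in the stacker's frame.
- timer: Small white digital timer, 58 x 58 x 18 mm, lying on the bench; leave it.
- beaker_small: Empty glass beaker 53 mm wide, 70 mm tall, standing on the bench; leave it.
- beaker_big: Empty glass beaker 64 mm wide, 82 mm tall, standing behind the stacker; leave it.
- rack_front (a point): Middle of the rack's open front (58 mm to its -x), at the top of the dividers, z = 42 mm. The tabs reach from here 25 mm on towards the robot, with 42 mm between one tab and the next. The bench between rack and stacker, 0.38 to 0.53 m ahead of the robot and within 60 mm either side of its centre line (y = 0), is always free for laying the cassette down.
- bay_mouth (a point): Over the stacker's origin at z = 132 mm, the top of the guides. They leave a cassette 2.5 mm at each side, 2 mm at the far end, 3 mm at the near end. Along both long sides the bay is open for fingers from x = -47 to +36 mm (stacker frame); from the pile's side (|y| = 30 mm) to the cover's rails (|y| = 69 to 75 mm, top z = 142 mm) there are 39 mm.
- tab_slot (a point): Middle of the 34 mm wide slot for the tab, at z = 132 mm, 73 mm to the stacker's -x. The two near guides beside it fill |y| = 17 to 47 mm, x = -89 to -58 mm, with a set-back lead-in step up to z = 138 mm; the slot is too narrow for fingers, so a cassette held by its tab cannot be lowered in.
- cover_hinge (a point): Middle of the far panel's hinge, 76 mm to the stacker's +x, z = 142 mm. The near panel is hinged to the far one; its free near edge runs along the rails at z = 142 mm, at stacker x = 76 - 152 cos(angle) mm. Folded, the panels stand to z = 220 mm at x = 62 to 82 mm.
- torsion_tester: Heavy beige instrument standing on the bench between rack and stacker, 240 mm deep (x) x 126 mm wide (y) x 285 mm tall; origin at the middle of its foot. Fixed; reach round in front of it when going from one side to the other.

How it is judged:
On the way:
1. the yellow-tab cassette lies flat on the bench, let go (height (world z) of cassette_yellow below 0.006 m and angle between cassette_yellow's own z axis and vertical below 0.06 rad and contact force between the fingers and cassette_yellow below 0.05 N), for 0.1 s.
At the end, for the whole second after the job is handed in: The yellow-tab cassette rests flat (within 0.04 rad) and still on the pile between the stacker's guides, its origin within 7 mm of the stacker's axis and its length within 0.08 rad of the stacker's, tab in the near slot, let go; the cover stands folded back (joint above 1.42 rad) (value of joint cover above 1.42 rad and horizontal distance between cassette_yellow and stacker below 0.007 m and x of yellow_tab in the frame of stacker below -0.055 m and angle between the x axis of cassette_yellow and the x axis of stacker, either way round below 0.08 rad and angle between cassette_yellow's own z axis and vertical below 0.04 rad and height (world z) of cassette_yellow between 0.075 and 0.119 m and linear speed of cassette_yellow below 0.02 m/s and contact force between the fingers and cassette_yellow below 0.05 N); the robot touches nothing.
It fails at once if the yellow-tab cassette is dropped: moves faster than 0.2 m/s (a fall of about 2 mm) while the fingers do not hold it (contact force between the fingers and cassette_yellow below 2 N and linear speed of cassette_yellow above 0.2 m/s).
It fails at once if the cassette is rammed down: pressed on the pile or the guides with more than 60 N (contact force between cassette_yellow and stacker above 60 N).
It fails at once if another cassette is shifted by more than 20 mm (distance of any of cassette_blue_1, cassette_blue_2 from where it was at the start of the episode above 0.02 m).
It fails at once if the timer or a beaker is shifted by more than 20 mm (distance of any of timer, beaker_small, beaker_big from where it was at the start of the episode above 0.02 m).
It also fails if it takes over 64 s, if anything falls off the work surface, if the arm or the gripper's body presses on something with over 40 N, if the wrist force passes 120 N, or if a joint passes its speed limit or range.

## Robot

A 6-joint arm with a two-finger parallel gripper is mounted at the origin on a cart in front of the work surface, level with it; the furniture and walls round the work are solid. World frame = base frame: x ahead of the robot, y to its left, z up, the work surface at z = 0. Lengths are in m, angles in rad, forces in N, time in s.
With the tool pointing down it reaches from about 0.35 to 0.975 m from the base axis. Payload 4.9 kg.
Tool frame: the origin (TCP) lies midway between the tips of the shut fingers; the grasp point (between the pads) lies 19 mm behind it; z points along the fingers, y is the line along which they close (so a half turn about z gives the same grasp; the last joint's range is limited). The gripper opens to 85 mm and grips with 20 to 120 N. Pads are 22 mm wide; open, the fingers measure 114 mm over their backs; the gripper's body (76 mm by 85 mm) begins 54 mm behind the grasp point. The pads swing forward as they close: fully open they stand 13 mm farther back than shut.
Start: joints at [-1.465, 0.053, 1.613, -0, 1.476, -0.119], TCP at [0.139, -0.609, 0.231] pointing down, gripper open.
Joint ranges: [-3.01, 3.01], [-1.01, 2.22], [0.06, 2.58], [-1.02, 4.17], [0.09, 2.62], [-3.14, 3.14]. Speed limits (rad/s): [2.57, 2.57, 3.14, 3.14, 3.14, 3.14].

## Interface

Orientations are given as a unit quaternion [w, x, y, z].
In Python, from plant import state, grab_frame, job_done, cut_out, place_of gives the robot as it stands.
- The arm moves only by the tool jog_arm, never from a script. Its argument "motion" is text: rows parted by semicolons, each of 7 numbers parted by spaces: the opening in per cent of the stroke, from 0 (shut) to 100 (fully open), then the shift along the tool's x, y, z as a fraction of full scale, then the turn, a rotation vector about the tool's x, y, z as a fraction of full scale. A call has exactly 5 rows; each row is the pose to reach, as a shift and turn from the pose commanded when the call began, along the tool's axes at that moment; what a row does not reach only later rows make up. Full scale, the value 1, is 50 cm for a shift and 1.5 rad for a turn. A row lasts 1/8 s, in which the tool goes at most 62.5 mm and 10.7 degrees, less where a joint would pass 70% of its speed; a pose out of reach is approached as far as the arm can. A call with a number of a shift or a turn outside -1 to 1 is refused whole. A call with a gripper value outside its range is refused whole. The fingers move at their own pace and stop on an object; the grip force is fixed at half the most. Time passes only in rows, so rows that repeat a pose let the fingers close, or fill a call up. It gives the time, the measured TCP pose, the force, the opening and the grip force at its end, in the units of the state.
- state(): the state, without advancing time (a new reading comes with each control period).
- grab_frame(name): name is "scene" or "top" or "wrist"; returns a dict with "color" (480x640x3 uint8, red, green, blue), "range_z" (480x640 float32, m along the optical axis (not along the pixel's ray), 0 where there is no reading), "intrinsics" (3x3 intrinsics, pixels), "k1" (the pictures are not rectified: a ray, as slopes to the right and down, at radius r is drawn at 1 + k1 r^2 times it, then the intrinsics apply), "world_from_camera" (4x4, takes a point from camera to world coordinates). Camera axes: x right, y up, looking along -z (the intrinsics and any distortion apply to the point x, -y, -z); pixel columns grow to the right and rows downward; lengths in m; the calibration is good to about 2 mm. A picture is of the moment at which its call begins.
- job_done(): hands the job in; it is judged then, once.
Trained networks look in the newest picture that a camera, given by its name, has taken for a name from the list of things; names that differ only in an ending like _2 or _b are one class to them, and where a whole thing is asked for, a point or a joint stands for the part that bears it (a point fixed in the world has none). Each returns a list of dicts, best first, with "p" (0 to 1); they miss things now and then, are a little off and sometimes report something else, mostly with a low value. They report only what shows in the picture. A call takes as long as a camera call.
- cut_out(camera, thing): "pixels" (480x640 bool, what is visible of it).
- place_of(camera, thing): "at" ([x, y, z] in m, in world coordinates, good to about 4 mm: a listed point, or the origin of a listed thing).
The state is a dict: "time": time; "joint_pos": joint angles; "joint_vel": joint speeds; "joint_efforts": joint torques, N m; "tool_pos": TCP position; "tool_rot": TCP orientation; "contact_force": force on the tool from outside, world axes, zero at the start; "ft_torque": the same for the moment, N m; "gripper_width": opening from 0.0 (shut) to 1.0 (fully open); "grasp_force": force on a finger pad.
Only numpy, scipy, OpenCV 4.12 (cv2) and the standard library are available. Lean on these libraries where they do the work, as an engineer would, in place of code of your own. Each camera call takes 0.05 s, during which the arm holds its last target. There are 200 camera calls.

## Working session

There is one attempt and no reset: what is moved stays moved. The work goes in short steps, Python scripts to look and compute and a tool call to move; the robot and the scene stay as the last step left them, time stands still between calls to the robot, and variables do not carry over. Pictures are saved under pics/ and viewed, at most 10 in all, crops included, and the job is handed in when it is done.

Besides the shell and the picture viewer there is one more tool, called after "Emit:" as a command line: name --argument value ..., lists and objects as JSON in quotes. jog_arm: Moves the arm, as the interface text tells. Shift numbers are shares of 50 cm and turn numbers shares of 1.5 rad, none past 1 either way. Its arguments: {"type":"object","properties":{"motion":{"type":"string"}},"required":["motion"]}

```bash
mkdir -p pics; ls; cat > h.py <<'E'
import numpy as np, cv2
from plant import *
from scipy.spatial.transform import Rotation as R
def cloud(f):
    K=f["intrinsics"];k1=f["k1"];h,w=f["range_z"].shape
    u,v=np.meshgrid(np.arange(w),np.arange(h))
    p=cv2.undistortPoints(np.stack([u,v],-1).reshape(-1,1,2).astype(np.float64),np.array(K,float),np.array([k1,0,0,0,0.])).reshape(h,w,2)
    z=f["range_z"];P=np.stack([p[...,0]*z,-p[...,1]*z,-z,np.ones_like(z)],-1)
    return (P@np.array(f["world_from_camera"]).T)[...,:3]
def save(f,n,box=None,s=1):
    c=f["color"][...,::-1]
    if box: c=c[box[1]:box[3],box[0]:box[2]]
    cv2.imwrite("pics/"+n,cv2.resize(np.ascontiguousarray(c),None,fx=s,fy=s))
def rot():
    q=state()["tool_rot"];return R.from_quat([q[1],q[2],q[3],q[0]])
E
python3 - <<'E'
from h import *
np.set_printoptions(precision=4,suppress=True)
print(state())
a=grab_frame("scene");b=grab_frame("top")
im=np.vstack([a["color"],b["color"]])[...,::-1]
cv2.imwrite("pics/a.png",a["color"][...,::-1]);cv2.imwrite("pics/b.png",b["color"][...,::-1])
for t in ["cassette_yellow","yellow_tab","rack","rack_front","stacker","push_bar","bay_mouth","tab_slot","cover_hinge","torsion_tester","timer","beaker_small","beaker_big","cassette_blue_1"]:
    for c in ["scene","top"]:
        print(t,c,[(np.round(d["at"],3),round(d["p"],2)) for d in place_of(c,t)[:3]])
E
```

```text
pics
{'time': 0.0, 'joint_pos': array([-1.465 ,  0.0533,  1.6143,  0.    ,  1.476 , -0.119 ]), 'joint_vel': array([ 0.0007,  0.0002, -0.002 , -0.0002, -0.0005,  0.0004]), 'joint_efforts': array([  0.0003, -39.3684, -37.0174,  -0.0001,   0.0071,  -0.    ]), 'tool_pos': array([ 0.1393, -0.6086,  0.2301]), 'tool_rot': array([-0.001 ,  0.9937,  0.1122,  0.    ]), 'contact_force': array([ 0.0042,  0.2326, -0.1147]), 'ft_torque': array([-0.0296, -0.0624,  0.0217]), 'grasp_force': 0.0, 'gripper_width': 0.9993163474193957}
cassette_yellow scene [(array([ 0.517, -0.208,  0.02 ]), 0.74)]
cassette_yellow top [(array([ 0.516, -0.205,  0.023]), 0.87), (array([ 0.657, -0.008,  0.   ]), 0.2)]
yellow_tab scene [(array([ 0.448, -0.194,  0.036]), 0.61)]
yellow_tab top [(array([ 0.448, -0.198,  0.035]), 0.8)]
rack scene [(array([ 0.503, -0.271, -0.001]), 0.69), (array([ 0.447, -0.265,  0.042]), 0.54)]
rack top [(array([ 0.507, -0.281,  0.002]), 0.84)]
rack_front scene [(array([ 0.45 , -0.266,  0.042]), 0.8), (array([ 0.448, -0.192,  0.034]), 0.63)]
rack_front top [(array([ 0.445, -0.262,  0.04 ]), 0.65
[... 917 characters left out ...]
cene [(array([ 0.428,  0.134, -0.003]), 0.95)]
timer top [(array([0.426, 0.134, 0.   ]), 0.76), (array([ 0.515, -0.205,  0.022]), 0.61), (array([ 0.444, -0.261,  0.04 ]), 0.52)]
beaker_small scene [(array([ 0.658, -0.006,  0.004]), 0.57), (array([ 0.493, -0.342,  0.017]), 0.17)]
beaker_small top [(array([ 0.662, -0.01 , -0.   ]), 0.78)]
beaker_big scene [(array([0.715, 0.347, 0.004]), 0.59)]
beaker_big top [(array([ 0.718,  0.345, -0.005]), 0.92)]
cassette_blue_1 scene [(array([ 0.507, -0.274,  0.021]), 0.73), (array([ 0.499, -0.341,  0.017]), 0.57)]
cassette_blue_1 top [(array([ 0.496, -0.342,  0.022]), 0.86), (array([ 0.506, -0.272,  0.019]), 0.73), (array([ 0.446, -0.262,  0.04 ]), 0.59)]
```

View pics/a.png

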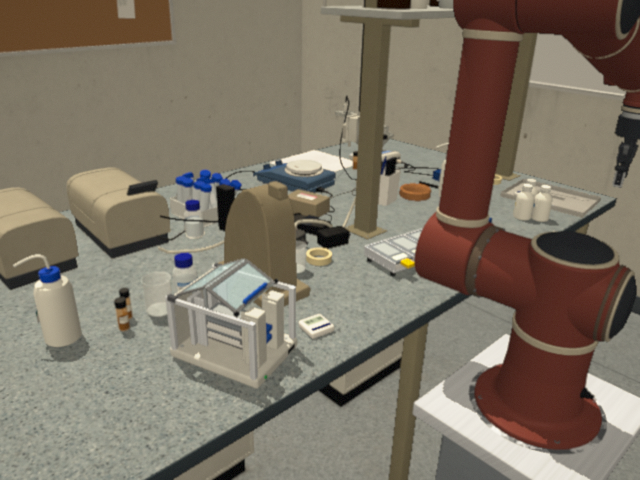

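View pics/b.png

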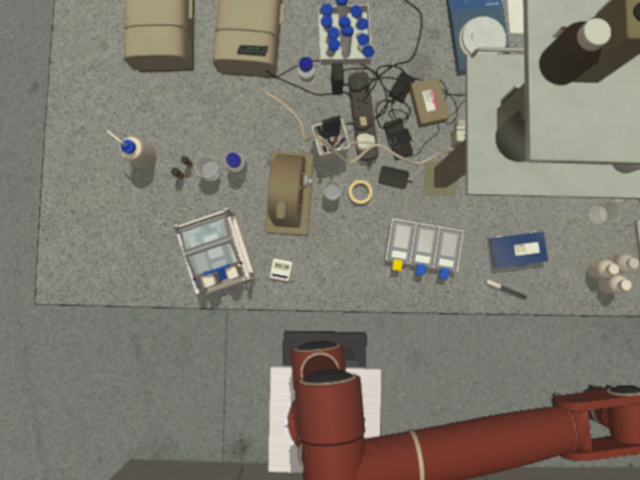

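The scene view shows the stacker near (230,320), the timer at (317,325) and the rack at (400,250). In the top view the yellow tab is at (397,265), the tester at (288,195), the push bar at (215,272) and the stacker is yawed about 0.36 rad. I'll go above the yellow tab first.

```bash
cat >> h.py <<'E'
def go(x,y,z,yaw):
    "print shift/turn fractions to put TCP at x,y,z, tool down, tool x heading yaw"
    r=rot(); s=state()
    t=r.inv().apply(np.array([x,y,z])-s["tool_pos"])/0.5
    g=R.from_euler("z",yaw)*R.from_euler("x",np.pi)
    print("t=%.2f"%s["time"],np.round(t,4),np.round((r.inv()*g).as_rotvec()/1.5,4))
E
python3 -c "
from h import *
go(.448,-.197,.14,-.139)"
```

```text
t=1.50 [ 0.7856 -0.6662  0.1826] [-0.      0.      0.2425]
```

Emit:
jog_arm --motion "55 0.12 -0.10 0 0 0 0.05; 55 0.22 -0.19 0 0 0 0.1; 55 0.32 -0.27 0.02 0 0 0.15; 55 0.42 -0.355 0.05 0 0 0.2; 55 0.5 -0.425 0.08 0 0 0.2425"

```text
time: 2.12
tool_pos: [0.3254, -0.3605, 0.1965]
tool_rot: [0.001, 0.997, -0.071, 0.001]
contact_force: [0.5, -0.2, 0.0]
gripper_width: 0.549
grasp_force: 0.0
```

```bash
python3 -c "
from h import *
go(.448,-.197,.14,-.139)"
```

```text
t=2.12 [ 0.1965 -0.3585  0.1129] [ 0.0009 -0.001  -0.0017]
```

Emit:
jog_arm --motion "55 0.05 -0.1 0.02 0 0 0; 55 0.1 -0.19 0.05 0 0 0; 55 0.15 -0.28 0.08 0 0 0; 55 0.1965 -0.3585 0.113 0 0 0; 55 0.1965 -0.3585 0.113 0 0 0"

```text
time: 2.75
tool_pos: [0.4467, -0.1953, 0.1382]
tool_rot: [-0.001, 0.998, -0.067, -0.001]
contact_force: [0.2, -0.2, -0.6]
gripper_width: 0.548
grasp_force: 0.0
```

```bash
python3 - <<'E'
from h import *
np.set_printoptions(precision=4,suppress=True)
f=grab_frame("wrist");save(f,"c.png")
P=cloud(f)
print(state()["tool_pos"],f["world_from_camera"])
hsv=cv2.cvtColor(f["color"],cv2.COLOR_RGB2HSV)
m=(hsv[...,0]>20)&(hsv[...,0]<35)&(hsv[...,1]>150)&(hsv[...,2]>80)&(f["range_z"]>0)
n,l,st,c=cv2.connectedComponentsWithStats(m.astype(np.uint8));i=1+st[1:,4].argmax()
Q=P[l==i];Q=Q[Q[:,2]>.035];print(st[i],c[i],Q.mean(0),np.percentile(Q[:,2],[5,50,95]),cv2.minAreaRect((Q[:,:2]*1000).astype(np.float32)))
for t in ["yellow_tab","cassette_yellow","rack_front"]:print(t,place_of("wrist",t)[:2] )
E
```

```text
[ 0.4465 -0.1968  0.1391] [[-0.1335  0.9457  0.2965  0.5232]
 [-0.991  -0.1271 -0.0407 -0.2059]
 [-0.0008 -0.2993  0.9542  0.281 ]
 [ 0.      0.      0.      1.    ]]
[ 303  215   37   40 1388] [320.4193 233.987 ] [ 0.4505 -0.1978  0.0424] [0.0412 0.0424 0.0436] ((449.87579345703125, -197.91835021972656), (24.63800621032715, 29.085203170776367), 81.67957305908203)
yellow_tab [{'at': [0.4482, -0.196, 0.036], 'p': 0.63}]
cassette_yellow [{'at': [0.5178, -0.2076, 0.0185], 'p': 0.8}]
rack_front [{'at': [0.4493, -0.1956, 0.0381], 'p': 0.27}]
```

View pics/c.png

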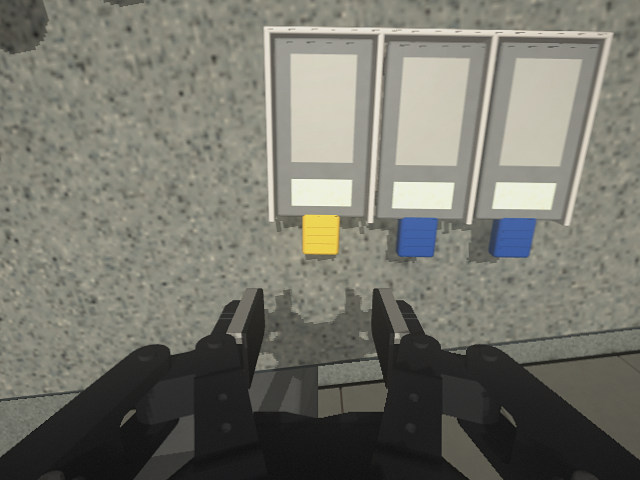

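The wrist view shows the yellow tab at (320,234), midway between the open fingers and at about (0.4495, -0.198). The neighbouring tabs are clear. I'll go down to the tab.

```bash
python3 -c "
from h import *
go(.4475,-.198,.015,-.141)"
```

```text
t=2.95 [ 0.0018 -0.0024  0.2508] [ 0.0006 -0.0006  0.0006]
```

Emit:
jog_arm --motion "55 0.002 0.001 0.08 0 0 0; 55 0.002 0.001 0.16 0 0 0; 55 0.002 0.001 0.22 0 0 0; 55 0.002 0.001 0.248 0 0 0; 30 0.002 0.001 0.248 0 0 0"

```text
time: 3.58
tool_pos: [0.4467, -0.1992, 0.0155]
tool_rot: [-0.0, 0.998, -0.07, -0.001]
contact_force: [-4.8, -2.2, 0.1]
gripper_width: 0.351
grasp_force: 2.1
```

Emit:
jog_arm --motion "0 0 0 0 0 0 0; 0 0 0 0 0 0 0; 0 0 0 0 0 0 0; 0 0 0 0 0 0 0; 0 0 0 0 0 0 0"

```text
time: 4.2
tool_pos: [0.4468, -0.1989, 0.0162]
tool_rot: [0.0, 0.998, -0.069, -0.001]
contact_force: [-5.7, 0.7, -0.9]
gripper_width: 0.289
grasp_force: 62.3
```

Emit:
jog_arm --motion "0 -0.02 0 0 0 0 0; 0 -0.05 0 0 0 0 0; 0 -0.08 0 0 0 0 0; 0 -0.11 0 0 0 0 0; 0 -0.13 0 0 0 0 0"

```text
time: 4.82
tool_pos: [0.3823, -0.1896, 0.016]
tool_rot: [0.0, 0.998, -0.07, 0.001]
contact_force: [1.4, 0.1, -1.3]
gripper_width: 0.29
grasp_force: 59.7
```

Emit:
jog_arm --motion "0 -0.01 0 -0.015 0 0 0; 0 -0.015 0 -0.035 0 0 0; 0 -0.015 0 -0.06 0 0 0; 0 -0.015 0 -0.09 0 0 0; 0 -0.015 0 -0.11 0 0 0"

```text
time: 5.45
tool_pos: [0.3763, -0.189, 0.0724]
tool_rot: [0.001, 0.998, -0.069, 0.001]
contact_force: [0.4, -1.3, -0.9]
gripper_width: 0.289
grasp_force: 59.5
```

```bash
python3 - <<'E'
from h import *
np.set_printoptions(precision=4,suppress=True)
f=grab_frame("wrist");save(f,"d.png")
go(.392,-.01,.07,0)
P=cloud(f)
for v in (60,100,140,180,200):print(v,P[v,320],P[v,300])
E
```

```text
t=5.50 [-0.0197 -0.3596  0.0062] [ 0.0013 -0.0021 -0.0925]
60 [ 0.4707 -0.203   0.0973] [ 0.4713 -0.1971  0.0987]
100 [ 0.4594 -0.2015  0.0999] [ 0.4602 -0.1955  0.0996]
140 [ 0.4478 -0.1999  0.0991] [ 0.4486 -0.1937  0.0991]
180 [ 0.4353 -0.1982  0.0986] [ 0.4362 -0.1917  0.0984]
200 [ 0.4288 -0.1973  0.0989] [ 0.4296 -0.1907  0.0985]
```

View pics/d.png

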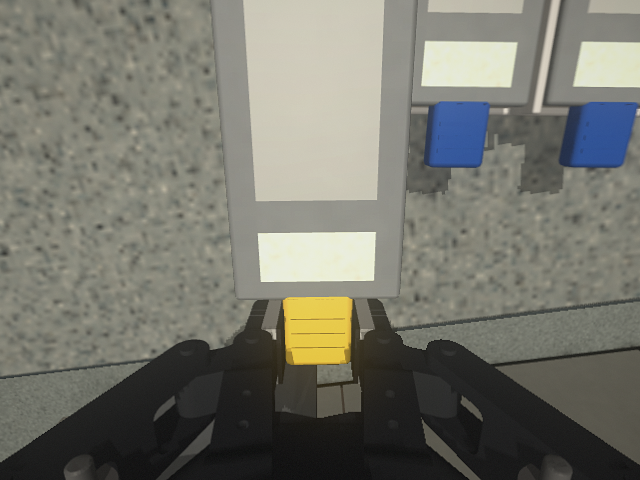

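The wrist view shows the cassette held level by its tab at (318,330). Its top is at z≈0.099, so the underside is at TCP + 5 mm. It has left its lane and the blue tabs are undisturbed. I'll carry it to the free bench.

Emit:
jog_arm --motion "0 -0.002 -0.03 0 0 0 -0.01; 0 -0.005 -0.1 0 0 0 -0.03; 0 -0.01 -0.18 0 0 0 -0.05; 0 -0.015 -0.26 0 0 0 -0.07; 0 -0.018 -0.33 0 0 0 -0.0865"

```text
time: 6.12
tool_pos: [0.3884, -0.0216, 0.0698]
tool_rot: [-0.0, 1.0, -0.004, -0.001]
contact_force: [1.1, -0.8, -1.4]
gripper_width: 0.293
grasp_force: 59.5
```

Emit:
jog_arm --motion "0 -0.002 -0.025 0.01 0 0 -0.006; 0 -0.002 -0.03 0.04 0 0 -0.006; 0 -0.002 -0.03 0.08 0 0 -0.006; 0 -0.002 -0.03 0.11 0 0 -0.006; 0 -0.002 -0.03 0.12 0 0 -0.006"

```text
time: 6.75
tool_pos: [0.3873, -0.0092, 0.0089]
tool_rot: [-0.0, 1.0, -0.001, -0.002]
contact_force: [0.3, 0.6, -0.7]
gripper_width: 0.29
grasp_force: 59.6
```

Emit:
jog_arm --motion "0 0 0 0.006 0 0 0; 0 0 0 0.012 0 0 0; 0 0 0 0.018 0 0 0; 0 0 0 0.022 0 0 0; 0 0 0 0.022 0 0 0"

```text
time: 7.38
tool_pos: [0.389, -0.0089, 0.0]
tool_rot: [0.0, 1.0, -0.0, 0.0]
contact_force: [-0.5, -0.8, 0.6]
gripper_width: 0.29
grasp_force: 60.6
```

Emit:
jog_arm --motion "0 0 0 0.002 0 0 0; 0 0 0 0.004 0 0 0; 0 0 0 0.006 0 0 0; 0 0 0 0.007 0 0 0; 0 0 0 0.007 0 0 0"

```text
time: 8.0
tool_pos: [0.3891, -0.009, -0.0001]
tool_rot: [-0.0, 1.0, 0.0, -0.002]
contact_force: [-16.7, 2.1, 32.0]
gripper_width: 0.292
grasp_force: 78.3
```

Emit:
jog_arm --motion "0 0 0 -0.002 0 0 0; 0 0 0 -0.004 0 0 0; 0 0 0 -0.005 0 0 0; 0 0 0 -0.005 0 0 0; 0 0 0 -0.005 0 0 0"

```text
time: 8.62
tool_pos: [0.389, -0.009, -0.0]
tool_rot: [0.0, 1.0, 0.0, -0.0]
contact_force: [-4.7, 1.4, 10.2]
gripper_width: 0.29
grasp_force: 65.7
```

```bash
python3 - <<'E'
from h import *
np.set_printoptions(precision=4,suppress=True)
f=grab_frame("wrist");P=cloud(f);print(state()["tool_pos"],state()["contact_force"])
for v in (10,60,100,140,180,200,240,280,320,345):print(v,P[v-3:v+4,310:330].reshape(-1,3).mean(0), P[v,60],P[v,600])
E
```

```text
[ 0.389 -0.009 -0.   ] [-5.7746  0.6999 10.3876]
10 [ 0.4972 -0.0098  0.0262] [0.5041 0.0803 0.0011] [ 0.5045 -0.108   0.0004]
60 [ 0.4842 -0.0098  0.0262] [ 0.4886  0.0848 -0.0007] [ 0.4885 -0.1115  0.0007]
100 [ 0.473  -0.0098  0.0271] [0.4748 0.0867 0.0008] [ 0.475  -0.1148  0.0005]
140 [ 0.4613 -0.0098  0.0263] [0.4604 0.0899 0.0005] [ 0.4605 -0.1176  0.0011]
180 [ 0.4487 -0.0099  0.0263] [0.445  0.093  0.0006] [ 0.4449 -0.1229 -0.001 ]
200 [ 0.4421 -0.0099  0.0262] [0.4369 0.0951 0.0001] [ 0.4369 -0.124   0.    ]
240 [ 0.4286 -0.0099  0.0272] [ 0.4196  0.0992 -0.0005] [ 0.4199 -0.128   0.0001]
280 [ 0.4134 -0.0099  0.0263] [0.4018 0.1022 0.0007] [ 0.4022 -0.1311  0.0015]
320 [ 0.3976 -0.01    0.0267] [0.3826 0.1059 0.0013] [ 0.3819 -0.1369  0.0001]
345 [ 0.3869 -0.01    0.0264] [0.3694 0.109  0.0009] [ 0.3694 -0.1393  0.0009]
```

The fingertips touch the bench first, leaving the cassette 4 mm up, and letting go there would count as a drop. I'll slide it back into its own lane, regrip about 6 mm higher, and draw it out again.

Emit:
jog_arm --motion "0 0 0 -0.02 0 0 0; 0 0 0 -0.06 0 0 0; 0 0 0 -0.11 0 0 0; 0 0 0 -0.145 0 0 0; 0 0 0 -0.145 0 0 0"

```text
time: 9.3
tool_pos: [0.39, -0.0092, 0.073]
tool_rot: [0.0, 1.0, -0.0, 0.002]
contact_force: [0.4, -0.1, -2.1]
gripper_width: 0.289
grasp_force: 59.6
```

```bash
python3 -c "
from h import *
go(.3763,-.189,.073,-.139)"
```

```text
t=9.30 [-2.740e-02  3.596e-01  2.000e-04] [ 0.0004 -0.003   0.0926]
```

Emit:
jog_arm --motion "0 -0.002 0.05 0 0 0 0.01; 0 -0.008 0.13 0 0 0 0.03; 0 -0.015 0.22 0 0 0 0.055; 0 -0.022 0.31 0 0 0 0.08; 0 -0.0274 0.36 0 0 0 0.0926"

```text
time: 9.93
tool_pos: [0.374, -0.1904, 0.0702]
tool_rot: [-0.0, 0.997, -0.071, -0.001]
contact_force: [0.5, 0.8, -0.8]
gripper_width: 0.29
grasp_force: 59.5
```

```bash
python3 - <<'E'
from h import *
np.set_printoptions(precision=4,suppress=True)
f=grab_frame("wrist");save(f,"e.png")
go(.3766,-.1889,.073,-.139)
E
```

```text
t=9.97 [ 0.0041 -0.0075 -0.0049] [ 0.0012  0.0005 -0.0027]
```

View pics/e.png

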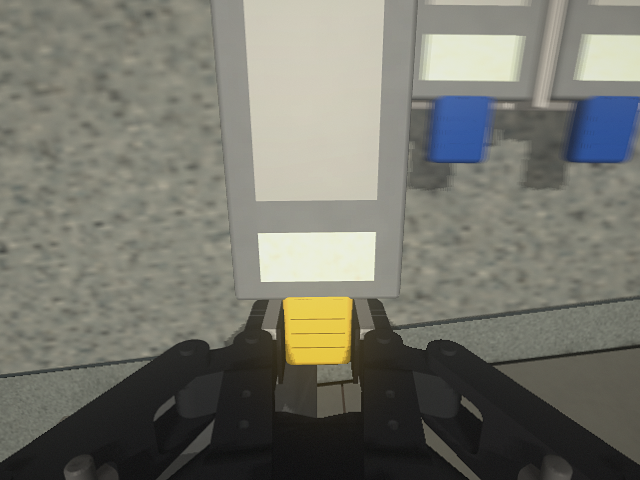

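The view matches the earlier one, cassette level with the blue tab about 5 px off, but the arm was still settling. I'll hold and check the pose again.

Emit:
jog_arm --motion "0 0 0 0 0 0 0; 0 0 0 0 0 0 0; 0 0 0 0 0 0 0; 0 0 0 0 0 0 0; 0 0 0 0 0 0 0"

```text
time: 10.6
tool_pos: [0.375, -0.1886, 0.0713]
tool_rot: [0.0, 0.998, -0.069, 0.0]
contact_force: [-0.1, -0.8, -1.1]
gripper_width: 0.298
grasp_force: 59.5
```

```bash
python3 - <<'E'
from h import *
go(.3763,-.189,.0724,-.139);print(state()["tool_pos"])
go(.4220,-.1953,.0165,-.139)
E
```

```text
t=10.60 [ 0.0027  0.0005 -0.0023] [ 0.0001 -0.0001  0.0004]
[ 0.37498399 -0.18856848  0.07125672]
t=10.60 [0.095  0.0004 0.1095] [ 0.0001 -0.0001  0.0004]
```

Emit:
jog_arm --motion "0 0.003 0 0.03 0 0 0; 0 0.003 0 0.06 0 0 0; 0 0.003 0 0.085 0 0 0; 0 0.003 0 0.1 0 0 0; 0 0.003 0 0.106 0 0 0"

```text
time: 11.22
tool_pos: [0.376, -0.1889, 0.0174]
tool_rot: [-0.0, 0.998, -0.07, -0.001]
contact_force: [-0.0, 0.6, -0.1]
gripper_width: 0.288
grasp_force: 59.6
```

Emit:
jog_arm --motion "0 0.015 0 0 0 0 0; 0 0.035 0 0 0 0 0; 0 0.06 0 0 0 0 0; 0 0.08 0 0 0 0 0; 0 0.09 0 0 0 0 0"

```text
time: 11.85
tool_pos: [0.4219, -0.1955, 0.0184]
tool_rot: [0.0, 0.998, -0.069, 0.0]
contact_force: [-0.3, 0.4, -1.2]
gripper_width: 0.294
grasp_force: 59.6
```

Emit:
jog_arm --motion "0 0 0 0.001 0 0 0; 0 0 0 0.003 0 0 0; 0 0 0 0.004 0 0 0; 0 0 0 0.005 0 0 0; 0 0 0 0.005 0 0 0"

```text
time: 12.48
tool_pos: [0.4209, -0.1954, 0.016]
tool_rot: [0.0, 0.998, -0.07, -0.0]
contact_force: [-1.4, 0.8, 2.7]
gripper_width: 0.293
grasp_force: 60.1
```

Emit:
jog_arm --motion "35 0 0 0 0 0 0; 45 0 0 0 0 0 0; 45 0 0 0 0 0 0; 45 0 0 -0.006 0 0 0; 45 0 0 -0.0135 0 0 0"

```text
time: 13.1
tool_pos: [0.4209, -0.1953, 0.0227]
tool_rot: [-0.0, 0.998, -0.069, 0.0]
contact_force: [-0.7, -0.2, -0.3]
gripper_width: 0.449
grasp_force: 0.0
```

Emit:
jog_arm --motion "0 0 0 0 0 0 0; 0 0 0 0 0 0 0; 0 0 0 0 0 0 0; 0 0 0 0 0 0 0; 0 0 0 0 0 0 0"

```text
time: 13.72
tool_pos: [0.4214, -0.1955, 0.0232]
tool_rot: [0.0, 0.998, -0.069, 0.0]
contact_force: [-1.4, 1.0, 5.3]
gripper_width: 0.288
grasp_force: 60.4
```

Emit:
jog_arm --motion "0 -0.02 0 0 0 0 0; 0 -0.04 0 -0.005 0 0 0; 0 -0.065 0 -0.02 0 0 0; 0 -0.08 0 -0.05 0 0 0; 0 -0.09 0 -0.09 0 0 0"

```text
time: 14.35
tool_pos: [0.3737, -0.188, 0.066]
tool_rot: [-0.001, 0.998, -0.07, -0.002]
contact_force: [0.9, 0.0, -0.9]
gripper_width: 0.288
grasp_force: 59.6
```

```bash
python3 - <<'E'
from h import *
np.set_printoptions(precision=4,suppress=True)
f=grab_frame("wrist");P=cloud(f)
for v in (60,140,200,320):print(v,P[v-3:v+4,310:330].reshape(-1,3).mean(0))
print(state()["tool_pos"])
go(.390,-.009,.07,0)
E
```

```text
60 [ 0.4691 -0.2022  0.0852]
140 [ 0.445  -0.1988  0.0845]
200 [ 0.425  -0.196   0.0854]
320 [ 0.3788 -0.1896  0.0868]
[ 0.3753 -0.1892  0.0691]
t=14.40 [-0.0209 -0.361  -0.0022] [ 0.0007  0.     -0.093 ]
```

Emit:
jog_arm --motion "0 -0.002 -0.04 0 0 0 -0.01; 0 -0.006 -0.12 0 0 0 -0.03; 0 -0.01 -0.21 0 0 0 -0.055; 0 -0.015 -0.3 0 0 0 -0.08; 0 -0.02 -0.36 0 0 0 -0.093"

```text
time: 15.02
tool_pos: [0.3898, -0.0078, 0.0661]
tool_rot: [-0.0, 1.0, 0.001, -0.001]
contact_force: [0.4, 0.1, -1.0]
gripper_width: 0.287
grasp_force: 59.7
```

Emit:
jog_arm --motion "0 0 0 0.01 0 0 0; 0 0 0 0.04 0 0 0; 0 0 0 0.08 0 0 0; 0 0 0 0.11 0 0 0; 0 0 0 0.115 0 0 0"

```text
time: 15.65
tool_pos: [0.3898, -0.0098, 0.008]
tool_rot: [-0.0, 1.0, -0.0, -0.002]
contact_force: [-0.2, 1.0, -0.2]
gripper_width: 0.282
grasp_force: 59.7
```

Emit:
jog_arm --motion "0 0 0 0.003 0 0 0; 0 0 0 0.006 0 0 0; 0 0 0 0.009 0 0 0; 0 0 0 0.012 0 0 0; 0 0 0 0.012 0 0 0"

```text
time: 16.27
tool_pos: [0.3915, -0.0094, 0.004]
tool_rot: [0.0, 1.0, 0.0, 0.0]
contact_force: [0.1, 0.0, 0.2]
gripper_width: 0.287
grasp_force: 59.7
```

Emit:
jog_arm --motion "0 0 0 0.002 0 0 0; 0 0 0 0.003 0 0 0; 0 0 0 0.004 0 0 0; 0 0 0 0.005 0 0 0; 0 0 0 0.005 0 0 0"

```text
time: 16.9
tool_pos: [0.3915, -0.0094, 0.0033]
tool_rot: [-0.0, 1.0, 0.0, -0.001]
contact_force: [-10.2, 1.4, 16.1]
gripper_width: 0.289
grasp_force: 61.9
```

```bash
python3 - <<'E'
from h import *
np.set_printoptions(precision=4,suppress=True)
f=grab_frame("wrist");P=cloud(f)
for v in (60,140,200,320):print(v,P[v-3:v+4,310:330].reshape(-1,3).mean(0),P[v-3:v+4,60:70].reshape(-1,3).mean(0)[2])
print(state()["tool_pos"],state()["contact_force"])
E
```

```text
60 [ 0.4877 -0.0103  0.0236] 0.00041081977020037525
140 [ 0.4636 -0.0103  0.0227] 0.0004878686615932009
200 [ 0.4435 -0.0104  0.0234] 0.00035250273050610735
320 [ 0.3958 -0.0105  0.0225] 0.00032070727578408745
[ 0.3916 -0.0095  0.0034] [-10.4323   2.0645  15.6808]
```

Emit:
jog_arm --motion "0 0 0 -0.001 0 0 0; 0 0 0 -0.002 0 0 0; 34 0 0 -0.002 0 0 0; 50 0 0 -0.002 0 0 0; 55 0 0 -0.002 0 0 0"

```text
time: 17.58
tool_pos: [0.3914, -0.0094, 0.0024]
tool_rot: [-0.0, 1.0, 0.0, 0.0]
contact_force: [-0.6, -0.3, 0.1]
gripper_width: 0.549
grasp_force: 0.0
```

Emit:
jog_arm --motion "55 0 0 -0.01 0 0 0; 55 0 0 -0.06 0 0 0; 55 0 0 -0.14 0 0 0; 30 0 0 -0.24 0 0 0; 0 0 0 -0.3 0 0 0"

```text
time: 18.2
tool_pos: [0.3924, -0.0097, 0.1557]
tool_rot: [0.0, 1.0, 0.0, 0.002]
contact_force: [-0.5, 0.3, -1.0]
gripper_width: 0.128
grasp_force: 0.0
```

```bash
python3 - <<'E'
from h import *
np.set_printoptions(precision=4,suppress=True)
f=grab_frame("wrist");P=cloud(f)
save(f,"f.png")
hsv=cv2.cvtColor(f["color"],cv2.COLOR_RGB2HSV)
m=(hsv[...,0]>20)&(hsv[...,0]<35)&(hsv[...,1]>150)&(hsv[...,2]>80)&(P[...,2]>.015)
print(P[m].mean(0))
m=(P[...,2]>.016)&(P[...,2]<.03)&(abs(P[...,1])<.06)&(P[...,0]>.4)&(P[...,0]<.53)
n,l,st,c=cv2.connectedComponentsWithStats(m.astype(np.uint8));i=1+st[1:,4].argmax()
print(cv2.minAreaRect((P[l==i][:,:2]*1000).astype(np.float32)))
t=grab_frame("top")
for n in ["stacker","push_bar","tab_slot","cover_hinge"]:
    for c in("scene","top"):print(n,c,[np.round(d["at"],4) for d in place_of(c,n)[:1]])
print(state()["tool_pos"],state()["joint_pos"])
o=np.array([.476,.315]);yw=.365;u=np.array([np.cos(yw),np.sin(yw)])
go(*(o-.1*u),.151,yw)
E
```

```text
[ 0.3942 -0.0099  0.0227]
((458.9451599121094, -9.143959045410156), (117.88082885742188, 60.498008728027344), 0.28170663118362427)
stacker scene [array([ 0.4747,  0.3178, -0.0017])]
stacker top [array([ 0.478 ,  0.3137, -0.003 ])]
push_bar scene [array([0.4226, 0.2943, 0.1557])]
push_bar top [array([0.4254, 0.2918, 0.1555])]
tab_slot scene [array([0.4066, 0.2861, 0.1319])]
tab_slot top [array([0.4118, 0.286 , 0.1334])]
cover_hinge scene [array([0.5499, 0.341 , 0.1385])]
cover_hinge top [array([0.5472, 0.3423, 0.1425])]
[ 0.3906 -0.0093  0.151 ] [-0.2148 -0.5039  2.2164  0.      1.4318  1.3556]
t=18.70 [-0.0158 -0.5772  0.0004] [-0.0007  0.0017 -0.2431]
```

View pics/f.png

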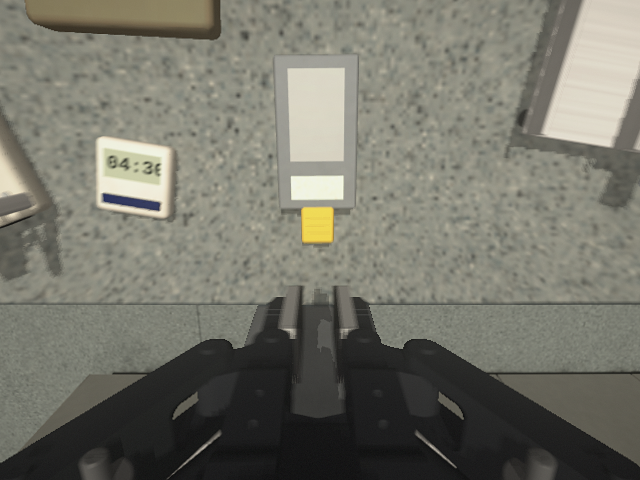

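The cassette lies flat and released on the bench with its tab at (317,225), origin about (0.463, -0.0095) and yaw about 0. The timer and beakers are untouched. Next I fold the cover with the fingers shut.

Emit:
jog_arm --motion "0 0 -0.08 0 0 0 -0.02; 0 -0.005 -0.19 0 0 0 -0.08; 0 -0.01 -0.31 0 0 0 -0.15; 0 -0.0158 -0.43 0 0 0 -0.21; 0 -0.0158 -0.54 0 0 0 -0.243"

```text
time: 19.32
tool_pos: [0.3827, 0.2626, 0.1519]
tool_rot: [0.0, 0.983, 0.183, -0.0]
contact_force: [1.1, -0.1, -0.6]
gripper_width: -0.0
grasp_force: 0.0
```

```bash
python3 - <<'E'
from h import *
o=np.array([.477,.3145]);yw=.365;u=np.array([np.cos(yw),np.sin(yw)])
print(state()["tool_pos"]);go(*(o-.095*u),.15,yw)
E
```

```text
[0.38266907 0.26255431 0.15191152]
t=19.32 [ 0.0234 -0.0296  0.0038] [0.0001 0.0003 0.0018]
```

Emit:
jog_arm --motion "0 0.01 -0.03 0.004 0 0 0; 0 0.0234 -0.0296 0.004 0 0 0; 0 0.05 -0.0296 0.004 0 0 0; 0 0.09 -0.0296 0.004 0 0 0; 0 0.13 -0.0296 0.004 0 0 0"

```text
time: 19.95
tool_pos: [0.4395, 0.2959, 0.1496]
tool_rot: [0.001, 0.984, 0.18, -0.001]
contact_force: [-2.1, -1.4, -1.6]
gripper_width: -0.003
grasp_force: 1.0
```

Emit:
jog_arm --motion "0 0.035 0 0 0 0 0; 0 0.07 0 0 0 0 0; 0 0.105 0 0 0 0 0; 0 0.13 0 0 0 0 0; 0 0.15 0 0 0 0 0"

```text
time: 20.58
tool_pos: [0.5099, 0.3235, 0.1502]
tool_rot: [0.0, 0.984, 0.181, -0.0]
contact_force: [-1.3, -0.6, -0.4]
gripper_width: -0.002
grasp_force: 0.4
```

```bash
python3 - <<'E'
from h import *
o=np.array([.477,.3145]);yw=.365;u=np.array([np.cos(yw),np.sin(yw)])
s=state();print(s["tool_pos"],(s["tool_pos"][:2]-o)@u,s["contact_force"]);go(*(o+.047*u),.15,yw)
E
```

```text
[0.50988535 0.32346787 0.15022732] 0.033920061015656665 [-1.2964066  -0.60897505 -0.41218804]
t=20.57 [ 0.0261 -0.0068  0.0004] [ 0.0002  0.0004 -0.0012]
```

Emit:
jog_arm --motion "0 0.008 0 0 0 0 0; 0 0.014 0 0 0 0 0; 0 0.02 0 0 0 0 0; 0 0.025 0 0 0 0 0; 0 0.025 0 0 0 0 0"

```text
time: 21.2
tool_pos: [0.5207, 0.329, 0.1506]
tool_rot: [-0.0, 0.983, 0.182, 0.0]
contact_force: [-1.1, -0.3, -0.1]
gripper_width: -0.002
grasp_force: 0.0
```

Emit:
jog_arm --motion "0 0.003 0 0 0 0 0; 0 0.006 0 0 0 0 0; 0 0.009 0 0 0 0 0; 0 0.012 0 0 0 0 0; 0 0.012 0 0 0 0 0"

```text
time: 21.82
tool_pos: [0.5233, 0.33, 0.1499]
tool_rot: [0.001, 0.983, 0.182, -0.004]
contact_force: [-10.8, -4.9, 6.0]
gripper_width: -0.001
grasp_force: 6.7
```

Emit:
jog_arm --motion "0 -0.02 0 0 0 0 0; 0 -0.08 0 -0.01 0 0 0; 0 -0.16 0 -0.08 0 0 0; 30 -0.25 0 -0.17 0 0 0; 80 -0.3 0 -0.25 0 0 0"

```text
time: 22.45
tool_pos: [0.3848, 0.277, 0.277]
tool_rot: [-0.0, 0.983, 0.182, 0.001]
contact_force: [0.7, 0.2, 0.4]
gripper_width: 0.415
grasp_force: 0.0
```

```bash
python3 - <<'E'
from h import *
np.set_printoptions(precision=4,suppress=True)
f=grab_frame("wrist");P=cloud(f);save(f,"g.png")
for n in ["stacker","push_bar","tab_slot","cover_hinge","bay_mouth"]:
    print(n,[(np.round(d["at"],4),d["p"]) for d in place_of("wrist",n)[:1]])
o=np.array([.477,.3145]);yw=.365;c,s=np.cos(yw),np.sin(yw)
Q=P.copy();d=P[...,:2]-o;Q[...,0]=d@[c,s];Q[...,1]=d@[-s,c];np.save("Q.npy",Q);np.save("col.npy",f["color"])
print(state()["tool_pos"])
go(.463,-.0095,.12,0)
E
```

```text
stacker [(array([ 0.4765,  0.316 , -0.0022]), 0.57)]
push_bar []
tab_slot [(array([0.4098, 0.2906, 0.1352]), 0.63)]
cover_hinge []
bay_mouth [(array([0.4793, 0.3126, 0.1359]), 0.77)]
[0.386  0.2773 0.2743]
t=22.75 [-0.0604  0.5907  0.3088] [0.0003 0.0007 0.2432]
```

View pics/g.png

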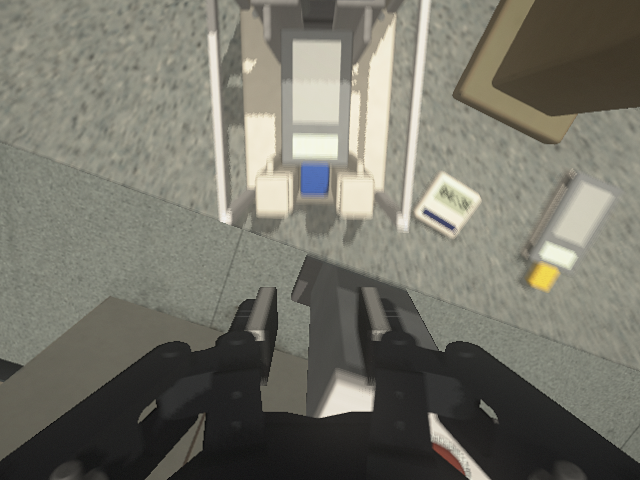

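The bay is open and the pile shows with its blue tab at (315,180). The near guides are at (273,195) and (356,195), and the rails run along both sides. The cover is out of view at the top, with nothing over the bay. I'll measure the bay from this cloud.

```bash
python3 - <<'E'
from h import *
np.set_printoptions(precision=4,suppress=True)
Q=np.load("Q.npy");c=np.load("col.npy")
def box(x0,x1,y0,y1,z0,z1):
    return (Q[...,0]>x0)&(Q[...,0]<x1)&(Q[...,1]>y0)&(Q[...,1]<y1)&(Q[...,2]>z0)&(Q[...,2]<z1)
m=box(-.03,.03,-.02,.02,.07,.16);print("pile top z",np.median(Q[m][:,2]),np.percentile(Q[m][:,2],[5,95]))
for y0,y1 in((.005,.06),(-.06,-.005)):
    m=box(-.11,-.05,y0,y1,.127,.145);q=Q[m];print("guide",m.sum(),np.percentile(q,[2,50,98],axis=0).round(4).tolist())
for y0,y1 in((.06,.09),(-.09,-.06)):
    m=box(-.08,.08,y0,y1,.135,.15);q=Q[m];p=np.polyfit(q[:,0],q[:,1],1);print("rail",m.sum(),p,np.median(q[:,2]))
hsv=cv2.cvtColor(c,cv2.COLOR_RGB2HSV)
m=(hsv[...,0]>105)&(hsv[...,0]<130)&(hsv[...,1]>150)&box(-.12,-.03,-.05,.05,.05,.16)
print("bluetab",Q[m].mean(0),cv2.minAreaRect((Q[m][:,:2]*1000).astype(np.float32)))
m=box(.03,.12,-.07,.07,.15,.25);print("cover",m.sum(), np.percentile(Q[m],[2,50,98],axis=0) if m.any() else "")
E
```

```text
pile top z 0.08791381746013832 [0.0866 0.0892]
guide 1595 [[-0.0877, 0.0174, 0.1298], [-0.0709, 0.032, 0.138], [-0.0535, 0.0456, 0.1397]]
guide 1609 [[-0.0889, -0.0458, 0.1296], [-0.072, -0.0324, 0.1381], [-0.0535, -0.0178, 0.1398]]
rail 2077 [-0.0187  0.0698] 0.142031970616931
rail 2081 [-0.0203 -0.0728] 0.1421318587773443
bluetab [nan nan nan] ((0.0, 0.0), (0.0, 0.0), 0.0)
cover 0 <stdin>:13: RuntimeWarning: Mean of empty slice.
  ret = um.true_divide(
```

Emit:
jog_arm --motion "95 -0.01 0.1 -0.01 0 0 0.03; 95 -0.02 0.21 -0.01 0 0 0.08; 95 -0.03 0.33 0.03 0 0 0.14; 95 -0.04 0.45 0.08 0 0 0.2; 95 -0.05 0.56 0.14 0 0 0.243"

```text
time: 23.38
tool_pos: [0.462, 0.0082, 0.2053]
tool_rot: [-0.0, 1.0, -0.001, -0.0]
contact_force: [1.2, 0.5, -0.3]
gripper_width: 0.953
grasp_force: 0.0
```

```bash
python3 - <<'E'
from h import *
np.set_printoptions(precision=4,suppress=True)
f=grab_frame("scene");save(f,"i.png",(130,230,350,390),3.5)
print(state()["tool_pos"]);go(.463,-.0095,.12,0)
E
```

```text
[0.4605 0.0032 0.2002]
t=23.43 [0.0065 0.0247 0.1604] [ 0.0024  0.0056 -0.0061]
```

View pics/i.png

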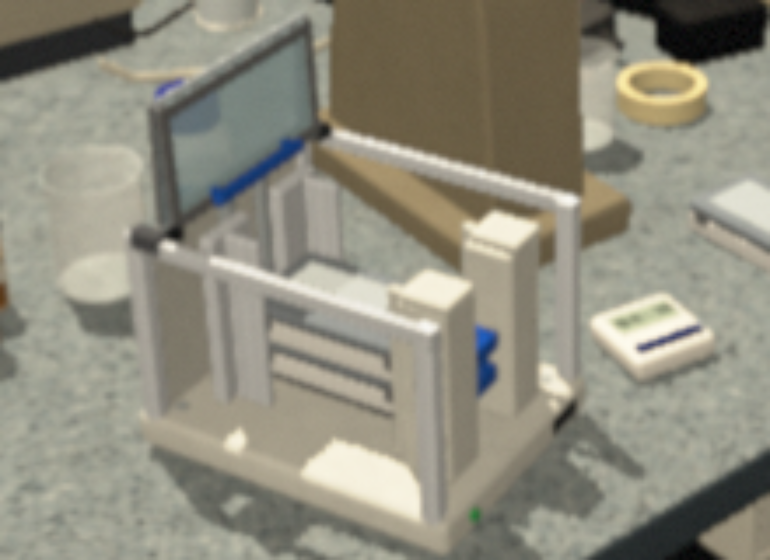

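The crop shows the cover folded upright on the far side with the push bar at (257,170), bay open, guides and timer intact. The bay frame refines to origin (0.4775, 0.313), yaw 0.346, and the pile top is at about 0.088. The wrist camera would come close to the folded cover, so I'll turn the gripper half round for the second grasp.

Emit:
jog_arm --motion "95 0.002 0.01 0 0 0 -0.12; 95 0.004 0.02 0 0 0 -0.24; 95 0.004 0.025 0 0 0 -0.36; 95 0.004 0.025 0 0 0 -0.48; 95 0.004 0.025 0 0 0 -0.6"

```text
time: 24.05
tool_pos: [0.4632, -0.0023, 0.2052]
tool_rot: [-0.001, 0.899, 0.438, -0.002]
contact_force: [0.2, -0.3, 1.2]
gripper_width: 0.949
grasp_force: 0.0
```

Emit:
jog_arm --motion "95 0 0 0 0 0 -0.12; 95 0 0 0 0 0 -0.24; 95 0 0 0 0 0 -0.36; 95 0 0 0 0 0 -0.48; 95 0 0 0 0 0 -0.6"

```text
time: 24.68
tool_pos: [0.4632, -0.0022, 0.2052]
tool_rot: [-0.002, 0.619, 0.785, -0.001]
contact_force: [0.0, -0.2, -0.6]
gripper_width: 0.947
grasp_force: 0.0
```

Emit:
jog_arm --motion "95 0 0 0 0 0 -0.12; 95 0 0 0 0 0 -0.24; 95 0 0 0 0 0 -0.36; 95 0 0 0 0 0 -0.48; 95 0 0 0 0 0 -0.6"

```text
time: 25.3
tool_pos: [0.4632, -0.0022, 0.2051]
tool_rot: [-0.002, 0.216, 0.976, -0.0]
contact_force: [0.1, 0.2, 0.6]
gripper_width: 0.95
grasp_force: 0.0
```

```bash
python3 - <<'E'
from h import *
np.set_printoptions(precision=4,suppress=True)
print(state()["tool_pos"],state()["joint_pos"]);go(.462,-.0095,.1,np.pi)
E
```

```text
[ 0.4632 -0.0022  0.2051] [-0.1657 -0.332   2.0034 -0.      1.4739 -1.301 ]
t=25.30 [-0.0048 -0.014   0.2103] [-0.0001 -0.0025 -0.2903]
```

Emit:
jog_arm --motion "95 0 -0.005 0.03 0 0 -0.1; 95 -0.003 -0.01 0.08 0 0 -0.2; 95 -0.0048 -0.014 0.14 0 0 -0.29; 95 -0.0048 -0.014 0.19 0 0 -0.29; 95 -0.0048 -0.014 0.21 0 0 -0.29"

```text
time: 25.92
tool_pos: [0.4609, -0.0093, 0.0989]
tool_rot: [-0.003, 0.003, 1.0, 0.001]
contact_force: [0.1, -0.3, 0.9]
gripper_width: 0.949
grasp_force: 0.0
```

Emit:
jog_arm --motion "95 0 0 0.04 0 0 0; 95 0 0 0.09 0 0 0; 95 0 0 0.14 0 0 0; 95 0 0 0.18 0 0 0; 95 0 0 0.19 0 0 0"

```text
time: 26.55
tool_pos: [0.4618, -0.0094, 0.0058]
tool_rot: [-0.002, 0.003, 1.0, 0.0]
contact_force: [0.7, 0.2, 0.4]
gripper_width: 0.949
grasp_force: 0.0
```

```bash
python3 - <<'E'
from h import *
np.set_printoptions(precision=4,suppress=True)
print(state()["tool_pos"],state()["contact_force"]);go(.462,-.0095,.0,np.pi)
print(place_of("wrist","cassette_yellow")[:1]); f=grab_frame("wrist"); print(place_of("wrist","cassette_yellow")[:1],place_of("wrist","yellow_tab")[:1])
E
```

```text
[ 0.4618 -0.0094  0.0058] [0.6533 0.1841 0.4091]
t=26.55 [-0.0004 -0.0002  0.0116] [ 0.0004 -0.0021 -0.0042]
[{'at': [0.462, -0.0077, -0.0011], 'p': 0.57}]
[{'at': [0.4628, -0.0087, 0.0015], 'p': 0.78}] [{'at': [0.3908, -0.0079, 0.0186], 'p': 0.77}]
```

Emit:
jog_arm --motion "95 0 0 0.006 0 -0.002 -0.004; 95 0 0 0.0105 0 -0.002 -0.004; 80 0 0 0.0105 0 -0.002 -0.004; 40 0 0 0.0105 0 -0.002 -0.004; 0 0 0 0.0105 0 -0.002 -0.004"

```text
time: 27.38
tool_pos: [0.4634, -0.0097, 0.0026]
tool_rot: [0.002, 0.0, 1.0, -0.0]
contact_force: [0.8, 0.0, 2.0]
gripper_width: 0.685
grasp_force: 66.3
```

Emit:
jog_arm --motion "0 0 0 0 0 0 0; 0 0 0 0 0 0 0; 0 0 0 0 0 0 0; 0 0 0 0 0 0 0; 0 0 0 -0.01 0 0 0"

```text
time: 28.0
tool_pos: [0.4617, -0.0094, 0.0062]
tool_rot: [0.0, 0.0, 1.0, 0.0]
contact_force: [0.3, 0.6, -2.1]
gripper_width: 0.682
grasp_force: 65.8
```

Emit:
jog_arm --motion "0 0 0 -0.05 0 0 0; 0 0.03 0 -0.13 0 0 0; 0 0.08 0 -0.22 0 0 0; 0 0.13 0 -0.3 0 0 0; 0 0.15 0 -0.35 0 0 0"

```text
time: 28.62
tool_pos: [0.3863, -0.0094, 0.183]
tool_rot: [0.002, 0.0, 1.0, -0.0]
contact_force: [-0.0, 0.4, -0.9]
gripper_width: 0.684
grasp_force: 65.9
```

```bash
python3 - <<'E'
from h import *
print(state()["tool_pos"],state()["contact_force"])
o=np.array([.4775,.3131]);yw=.346;u=np.array([np.cos(yw),np.sin(yw)])
go(*(o-.05*u),.18,yw+np.pi)
E
```

```text
[ 0.38629367 -0.00944766  0.18302724] [-0.00101061  0.43797094 -0.89046266]
t=28.62 [-0.0882  0.6112  0.0062] [-0.0007  0.0027 -0.2308]
```

Emit:
jog_arm --motion "0 0 0.04 0 0 0 -0.02; 0 0 0.12 0 0 0 -0.07; 0 0 0.22 0 0 0 -0.12; 0 0 0.33 0 0 0 -0.17; 0 -0.01 0.44 0 0 0 -0.22"

```text
time: 29.25
tool_pos: [0.3913, 0.2119, 0.181]
tool_rot: [0.001, -0.165, 0.986, -0.0]
contact_force: [1.2, -0.0, -1.2]
gripper_width: 0.69
grasp_force: 65.8
```

Emit:
jog_arm --motion "0 -0.02 0.06 0 0 0 -0.011; 0 -0.02 0.12 0 0 0 -0.011; 0 -0.02 0.16 0 0 0 -0.011; 0 -0.02 0.17 0 0 0 -0.011; 0 -0.02 0.17 0 0 0 -0.011"

```text
time: 29.88
tool_pos: [0.3739, 0.2937, 0.1812]
tool_rot: [0.001, -0.172, 0.985, -0.001]
contact_force: [0.5, -0.1, -2.2]
gripper_width: 0.69
grasp_force: 65.8
```

```bash
python3 - <<'E'
from h import *
np.set_printoptions(precision=4,suppress=True)
o=np.array([.4775,.3131]);yw=.346;u=np.array([np.cos(yw),np.sin(yw)])
print(state()["tool_pos"],state()["contact_force"])
go(*(o-.001*u),.175,yw+np.pi)
E
```

```text
[0.3739 0.2937 0.1812] [ 0.5073 -0.0714 -2.1918]
t=29.88 [-0.206  -0.0338  0.0127] [-0.0011  0.001   0.0004]
```

Emit:
jog_arm --motion "0 -0.04 -0.008 0 0 0 0; 0 -0.09 -0.02 0 0 0 0; 0 -0.14 -0.03 0.005 0 0 0; 0 -0.18 -0.034 0.01 0 0 0; 0 -0.19 -0.034 0.0127 0 0 0"

```text
time: 30.5
tool_pos: [0.4704, 0.3094, 0.1754]
tool_rot: [0.001, -0.171, 0.985, -0.0]
contact_force: [0.9, -0.3, -1.5]
gripper_width: 0.683
grasp_force: 65.8
```

Emit:
jog_arm --motion "0 0 0 0 0 0 0; 0 0 0 0 0 0 0; 0 0 0 0 0 0 0; 0 0 0 0 0 0 0; 0 0 0 0 0 0 0"

```text
time: 31.12
tool_pos: [0.4693, 0.3104, 0.1759]
tool_rot: [0.002, -0.172, 0.985, -0.0]
contact_force: [-0.6, 0.1, -1.3]
gripper_width: 0.682
grasp_force: 65.8
```

```bash
python3 - <<'E'
from h import *
np.set_printoptions(precision=4,suppress=True)
f=grab_frame("wrist");save(f,"j.png");P=cloud(f)
o=np.array([.4775,.3131]);yw=.346;c,s=np.cos(yw),np.sin(yw);d=P[...,:2]-o
Q=P.copy();Q[...,0]=d@[c,s];Q[...,1]=d@[-s,c];np.save("Q2.npy",Q);np.save("col2.npy",f["color"])
t=state()["tool_pos"];print(t,(t[:2]-o)@[c,s],(t[:2]-o)@[-s,c])
hsv=cv2.cvtColor(f["color"],cv2.COLOR_RGB2HSV)
m=(hsv[...,0]>20)&(hsv[...,0]<35)&(hsv[...,1]>150)&(hsv[...,2]>80)&(Q[...,2]>.12)
print("tab",Q[m].mean(0),cv2.minAreaRect((Q[m&(Q[...,2]>np.percentile(Q[m][:,2],20))][:,:2]*1000).astype(np.float32)))
def box(x0,x1,y0,y1,z0,z1):
    return (Q[...,0]>x0)&(Q[...,0]<x1)&(Q[...,1]>y0)&(Q[...,1]<y1)&(Q[...,2]>z0)&(Q[...,2]<z1)
for y0,y1 in((.015,.06),(-.06,-.015)):
    m=box(-.11,-.04,y0,y1,.127,.145);q=Q[m];print("guide",m.sum(),np.percentile(q,[2,50,98],axis=0).round(4).tolist())
for y0,y1 in((.06,.09),(-.09,-.06)):
    m=box(-.09,.08,y0,y1,.135,.15);q=Q[m];p=np.polyfit(q[:,0],q[:,1],1);print("rail",m.sum(),p,np.median(q[:,2]))
m=box(-.06,-.03,-.04,.04,.165,.22);print("body",np.percentile(Q[m],[2,50,98],axis=0))
E
```

```text
[0.4693 0.3104 0.1758] -0.008592774141860457 0.00023443552951112994
tab [-0.078  -0.0007  0.1963] ((-77.3885269165039, -0.7532253265380859), (29.169410705566406, 25.164588928222656), 0.0817359909415245)
guide 3694 [[-0.089, 0.019, 0.1316], [-0.0747, 0.032, 0.1381], [-0.0596, 0.0455, 0.1397]]
guide 3470 [[-0.089, -0.0458, 0.1354], [-0.0747, -0.0331, 0.1383], [-0.0596, -0.0206, 0.1397]]
rail 3723 [0.0054 0.071 ] 0.1419764155371524
rail 3701 [-0.0052 -0.0712] 0.1420387596104105
body [[-0.0595 -0.0289  0.1944]
 [-0.0458 -0.0006  0.1957]
 [-0.0307  0.0278  0.197 ]]
```

View pics/j.png

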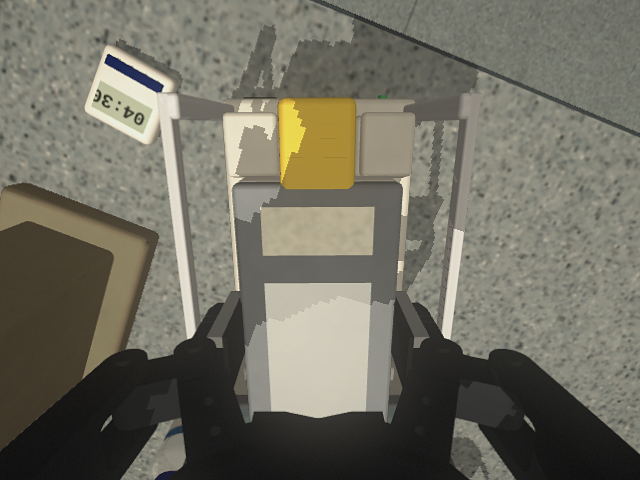

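The view shows the held cassette's tab at (316,143), lined up between the near guides at (250,145) and (386,145). It is 8.5 mm short along the bay and 0.6 mm off sideways. I'll correct that and lower it.

Emit:
jog_arm --motion "0 -0.008 0.001 0.01 0 0 0; 0 -0.014 0.001 0.02 0 0 0; 0 -0.017 0.001 0.035 0 0 0; 0 -0.017 0.001 0.05 0 0 0; 0 -0.017 0.001 0.06 0 0 0"

```text
time: 31.8
tool_pos: [0.477, 0.3135, 0.1447]
tool_rot: [0.001, -0.172, 0.985, -0.0]
contact_force: [-0.1, -0.6, -1.7]
gripper_width: 0.688
grasp_force: 65.8
```

```bash
python3 - <<'E'
from h import *
o=np.array([.4775,.3131]);yw=.346;c,s=np.cos(yw),np.sin(yw)
t=state()["tool_pos"];print(t,(t[:2]-o)@[c,s],(t[:2]-o)@[-s,c],state()["contact_force"])
go(*(o+[-s*.0008,c*.0008]),.10,yw+np.pi)
E
```

```text
[0.47699742 0.31354719 0.14474079] -0.0003211345615571376 0.0005911319454966549 [-0.13750074 -0.62188432 -1.66495166]
t=31.80 [-0.0005  0.0005  0.0895] [-0.0008  0.0011  0.0002]
```

Well aligned, so I lower it through the guides in small steps.

Emit:
jog_arm --motion "0 0 0 0.008 0 0 0; 0 0 0 0.016 0 0 0; 0 0 0 0.024 0 0 0; 0 0 0 0.03 0 0 0; 0 0 0 0.036 0 0 0"

```text
time: 32.42
tool_pos: [0.4774, 0.3137, 0.1276]
tool_rot: [0.002, -0.172, 0.985, -0.0]
contact_force: [0.9, -0.5, 0.0]
gripper_width: 0.683
grasp_force: 65.8
```

Emit:
jog_arm --motion "0 0 0 0.008 0 0 0; 0 0 0 0.016 0 0 0; 0 0 0 0.024 0 0 0; 0 0 0 0.032 0 0 0; 0 0 0 0.036 0 0 0"

```text
time: 33.05
tool_pos: [0.4773, 0.3136, 0.1094]
tool_rot: [0.001, -0.172, 0.985, -0.0]
contact_force: [0.0, 0.0, -0.6]
gripper_width: 0.685
grasp_force: 65.8
```

Emit:
jog_arm --motion "0 0 0 0.007 0 0 0; 0 0 0 0.014 0 0 0; 0 0 0 0.02 0 0 0; 0 0 0 0.025 0 0 0; 0 0 0 0.028 0 0 0"

```text
time: 33.67
tool_pos: [0.4774, 0.3137, 0.0956]
tool_rot: [0.001, -0.172, 0.985, -0.0]
contact_force: [-0.3, 0.1, -1.7]
gripper_width: 0.681
grasp_force: 65.8
```

Emit:
jog_arm --motion "0 0 0 0.002 0 0 0; 0 0 0 0.004 0 0 0; 0 0 0 0.005 0 0 0; 0 0 0 0.006 0 0 0; 0 0 0 0.006 0 0 0"

```text
time: 34.3
tool_pos: [0.4775, 0.3137, 0.0927]
tool_rot: [0.001, -0.172, 0.985, -0.0]
contact_force: [0.8, -0.6, -0.8]
gripper_width: 0.69
grasp_force: 65.8
```

Emit:
jog_arm --motion "0 0 0 0.001 0 0 0; 0 0 0 0.002 0 0 0; 0 0 0 0.003 0 0 0; 0 0 0 0.004 0 0 0; 0 0 0 0.004 0 0 0"

```text
time: 34.92
tool_pos: [0.4775, 0.3137, 0.0907]
tool_rot: [0.001, -0.172, 0.985, -0.0]
contact_force: [0.3, -0.1, -1.2]
gripper_width: 0.685
grasp_force: 65.8
```

Emit:
jog_arm --motion "0 0 0 0.001 0 0 0; 0 0 0 0.002 0 0 0; 0 0 0 0.002 0 0 0; 0 0 0 0.003 0 0 0; 0 0 0 0.003 0 0 0"

```text
time: 35.55
tool_pos: [0.4776, 0.3137, 0.09]
tool_rot: [0.001, -0.172, 0.985, -0.0]
contact_force: [-3.3, -2.1, 5.4]
gripper_width: 0.688
grasp_force: 66.5
```

Emit:
jog_arm --motion "0 0 0 0.0005 0 0 0; 0 0 0 0.001 0 0 0; 0 0 0 0.001 0 0 0; 0 0 0 0.001 0 0 0; 0 0 0 0.001 0 0 0"

```text
time: 36.17
tool_pos: [0.4776, 0.3137, 0.09]
tool_rot: [0.001, -0.172, 0.985, -0.0]
contact_force: [-4.8, -3.2, 8.2]
gripper_width: 0.687
grasp_force: 66.9
```

Emit:
jog_arm --motion "74 0 0 0 0 0 0; 80 0 0 0 0 0 0; 88 0 0 0 0 0 0; 92 0 0 0 0 0 0; 92 0 0 0 0 0 0"

```text
time: 36.8
tool_pos: [0.4776, 0.3137, 0.0887]
tool_rot: [0.001, -0.172, 0.985, -0.0]
contact_force: [0.8, 1.1, -0.1]
gripper_width: 0.922
grasp_force: 0.0
```

Emit:
jog_arm --motion "92 0 0 -0.02 0 0 0; 92 0 0 -0.06 0 0 0; 92 0 0 -0.12 0 0 0; 92 0 0 -0.2 0 0 0; 92 0 0 -0.28 0 0 0"

```text
time: 37.42
tool_pos: [0.4773, 0.3138, 0.232]
tool_rot: [0.003, -0.172, 0.985, 0.0]
contact_force: [0.2, 0.6, 0.8]
gripper_width: 0.919
grasp_force: 0.0
```

```bash
python3 - <<'E'
from h import *
np.set_printoptions(precision=4,suppress=True)
f=grab_frame("wrist");P=cloud(f)
o=np.array([.4775,.3131]);yw=.346;c,s=np.cos(yw),np.sin(yw);d=P[...,:2]-o
Q=P.copy();Q[...,0]=d@[c,s];Q[...,1]=d@[-s,c]
hsv=cv2.cvtColor(f["color"],cv2.COLOR_RGB2HSV)
m=(hsv[...,0]>20)&(hsv[...,0]<35)&(hsv[...,1]>150)&(hsv[...,2]>60)&(Q[...,2]>.08)&(abs(Q[...,1])<.03)
print("tab",m.sum(),Q[m].mean(0))
m=(abs(Q[...,0])<.05)&(abs(Q[...,1])<.025)&(Q[...,2]>.1)&(Q[...,2]<.12)
q=Q[m];A=np.c_[q[:,:2],np.ones(len(q))];print("plane",np.linalg.lstsq(A,q[:,2],rcond=None)[0])
print(state())
for c in("scene","top"):
    g=grab_frame(c);[print(c,n,[(np.round(d["at"],3),round(d["p"],2)) for d in place_of(c,n)[:1]]) for n in("cassette_yellow","push_bar","yellow_tab","timer","beaker_big")]
E
```

```text
tab 1503 [-0.0684 -0.0004  0.1107]
plane [-0.     -0.0005  0.1099]
{'time': 37.475, 'joint_pos': array([ 0.4521, -0.0826,  1.7336, -0.0013,  1.4751, -1.465 ]), 'joint_vel': array([-0.0001,  0.0033, -0.0176, -0.0006, -0.1086, -0.0006]), 'joint_efforts': array([ -0.3893, -20.0868, -22.916 ,  -0.0256,   0.3855,   0.0001]), 'tool_pos': array([0.4799, 0.3152, 0.2392]), 'tool_rot': array([ 0.0076, -0.1724,  0.985 ,  0.0015]), 'contact_force': array([1.4572, 1.088 , 3.7765]), 'ft_torque': array([ 0.0529, -0.0409, -0.0093]), 'grasp_force': 0.0, 'gripper_width': 0.9191831996385761}
scene cassette_yellow [(array([0.478, 0.313, 0.085]), 0.69)]
scene push_bar [(array([0.534, 0.334, 0.152]), 0.97)]
scene yellow_tab [(array([0.413, 0.294, 0.105]), 0.88)]
scene timer [(array([ 0.432,  0.136, -0.001]), 0.89)]
scene beaker_big [(array([0.713, 0.347, 0.002]), 0.67)]
top cassette_yellow [(array([0.413, 0.288, 0.099]), 0.59)]
top push_bar [(array([0.533, 0.334, 0.155]), 0.53)]
top yellow_tab [(array([0.413, 0.291, 0.098]), 0.82)]
top timer [(array([ 0.425,  0.137, -0.001]), 0.7)]
top beaker_big [(array([0.717, 0.343, 0.   ]), 0.56)]
```

```bash
python3 -c "
from plant import *
s=state();print(s['contact_force'],s['joint_vel'].round(3));print(job_done())"
```

```text
[-0.44959459  0.42436753 -0.11189796] [-0.001 -0.001 -0.005 -0.    -0.002  0.001]
the job is handed in; nothing more can be done
None
```

The job is handed in: by my last measurements the cover is folded back and the yellow-tab cassette lies flat and released on the pile, tab in the near slot and within about 1 mm of the stacker's axis; I don't have the judge's verdict.

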